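Slide a carton through the parcel sizing gate

ROBOT

A 6-joint arm with a two-finger parallel gripper is mounted at the origin on the work surface. World frame = base frame: x ahead of the robot, y to its left, z up, the work surface at z = 0. Lengths are in m, angles in rad, forces in N, time in s.
With the tool pointing down it reaches from about 0.275 to 0.875 m from the base axis. Payload 12.5 kg.
Tool frame: the origin (TCP) lies where the fingers leave the gripper's body, on its centre line; the fingertips stand 73 mm ahead of it and the grasp point (between the pads) lies 54 mm ahead of it (bot.pinch_z is the z of the grasp point in the tool frame, in m); z points along the fingers, y is the direction in which the jaws open and shut (so a half turn about z gives the same grasp; the last joint's range is limited). The gripper opens to 85 mm and grips with 20 to 120 N. Pads are 22 mm wide; open, the fingers measure 114 mm over their backs; the gripper's body (76 mm by 85 mm) begins 54 mm behind the grasp point. The pads swing forward as they close: fully open they stand 13 mm farther back than shut.
Start: joints at [-1.203, 0.351, 1.652, -0, 1.139, -0.085], TCP at [0.241, -0.495, 0.304] pointing down, gripper open.
Joint ranges: [-2.75, 2.75], [-0.79, 2.1], [0.01, 2.65], [-1.57, 4.71], [0.07, 3.14], [-2.87, 2.87]. Speed limits (rad/s): [2.22, 2.22, 2.79, 3.14, 3.14, 3.14].

INTERFACE

Orientations are given as [roll, pitch, yaw] about the fixed x, y, z axes, in that order (R = Rz(yaw) Ry(pitch) Rx(roll)).
In Python, from rig import bot gives the robot as it stands. The module is installed in compiled form; this text tells all that it offers.
- The arm moves only by the shell command python3 -m creep 'ROWS' [FORCE]. ROWS is JSON, a list of rows, each a list of 5 numbers: the closure in counts, from 0 (fully open) to 255 (shut), then the shift along the tool's x, y, z in units of 25 mm (1.0 is 25 mm), then the turn about the tool's z in units of 6 degrees (1.0 is 6 degrees). A call has exactly 10 rows; each row is the pose to reach, as a shift and turn from the pose commanded when the call began, along the tool's axes at that moment; what a row does not reach only later rows make up. A row lasts 1/8 s, in which the tool goes at most 62.5 mm and 10.7 degrees, less where a joint would pass 70% of its speed; a pose out of reach is approached as far as the arm can. A call with a gripper value outside its range is refused whole. The fingers move at their own pace and stop on an object; FORCE is the grip in N (left out, the last holds). Time passes only in rows, so rows that repeat a pose let the fingers close, or fill a call up. It gives the time, the measured TCP pose, the force and the opening at its end, in the units of the state.
- bot.get_obs(): the state, without advancing time (a new reading comes with each control period).
- bot.get_image(name): name is "scene" or "top"; returns a dict with "img" (400x640x3 uint8, red, green, blue), "intrinsics" (3x3 intrinsics, pixels), "R" (3x3) and "t" (3): a world point X has camera coordinates R X + t. Camera axes: x right, y down, z forward; pixel columns grow to the right and rows downward; lengths in m; the calibration is good to about 2 mm. A picture is of the moment at which its call begins. There is no depth.
- bot.job_done(): hands the job in, once; it reports no verdict.
Trained networks look in the newest picture that a camera, given by its name, has taken for a name from the list of things; names that differ only in an ending like _2 or _b are one class to them, and where a whole thing is asked for, a point or a joint stands for the part that bears it (a point fixed in the world has none). Each returns a list of dicts, best first, with "score" (0 to 1); they miss things now and then, are a little off and sometimes report something else, mostly with a low value. They report only what shows in the picture. A call takes as long as a camera call. They do not tell look-alikes from the thing itself.
- bot.find_in(query, camera): "bbox" ([centre column, centre row, width, height] as shares, 0 to 1, of the picture: columns of its width, rows of its height, round what is visible of it).
- bot.spot_point(query, camera): "centre" ([row, column] as shares, 0 to 1, of the picture: columns of its width, rows of its height: a listed point, or the origin of a listed thing).
The state is a dict: "time_s": time; "qpos": joint angles; "joint_vel": joint speeds; "effort": joint torques, N m; "tcp_pos": TCP position; "orientation": TCP orientation; "wrist_force": force on the tool from outside, world axes, zero at the start; "moment": the same for the moment, N m; "gripper_width": opening from 0.0 (shut) to 1.0 (fully open).
Only numpy, scipy, OpenCV 4.12 (cv2) and the standard library are available. Lean on these libraries where they do the work, as an engineer would, in place of code of your own. Each camera call takes 0.05 s, during which the arm holds its last target.

TASK

Push the small flat carton along the table top through the narrow gap of the sizing gate, in from its open side, until it lies squarely against the end stop beyond; then draw back and leave it there. Only push it with the fingers: do not pick it up or tip it, keep it on the table, and leave the other things on the table where they are.

Things in the scene. Friction and masses are not known exactly. Their poses are not given: they have to be found in the camera images.
- carton: The small flat cardboard carton, closed and rigid: 65 mm wide (its x), 100 mm long (its y), 45 mm tall (its z). Origin at the centre of its underside, on the table. Its long axis points roughly through the gate at the start. It weighs 0.25 to 0.5 kg and slides under a push of a few newtons.
- gate: The bare metal sizing gate, bolted to the table. Origin on the table top, mid-gap. Two round posts (28 mm diameter, 50 mm tall) at x = +50.5 and -50.5 mm leave a 73 mm gap. From each a fence (12 mm thick, 46 mm tall) runs outwards along x to 155 mm. The carton starts 150 to 200 mm off on the open +y side and is pushed towards -y (the robot's right, turned by up to 0.25 rad).
- gate_stop (a point): Middle of the end stop's near face, at table height, 130 mm from mid-gap in the gate's -y direction; same axes as the gate. The stop is a fixed metal bar 110 mm wide (x), 14 mm thick, 40 mm tall. A carton squarely against it has its centre 50 mm from this point, back towards the gap. Flat grey tape lines mark the sides of this bay.
- tall_carton: Bystander: closed cardboard carton, 90 x 90 mm and 85 mm tall; too wide for the gate. Origin at the centre of its underside.
- tape_roll: Bystander: roll of brown packing tape lying flat, 92 mm across, 48 mm tall. Origin at the centre of its underside.
- jar: Bystander: small white lidded jar, 52 mm across, 60 mm tall. Origin at the centre of its underside.
- screwdriver: Bystander: screwdriver lying on the table, about 0.2 m long along its own x.
- label_stack: Bystander: stack of blank paper labels, 75 x 105 mm, 30 mm tall. Origin at the centre of its underside.
- pen_pot: Bystander: empty grey plastic pot, 76 mm across, 95 mm tall. Origin at the centre of its underside.
- stapler: Bystander: black desk stapler, 125 mm long (its x), 34 mm wide, 41 mm tall. Origin at the centre of its underside.
There are look-alikes about, which are no part of the job. Leave any turquoise look-alike of the carton alone.

How it is judged:
On the way:
1. the carton is in the gap between the two posts, on the table (x of carton in the frame of gate between -0.012 and 0.012 m and y of carton in the frame of gate between -0.04 and 0.04 m and height (world z) of carton below 0.008 m), for 0.1 s.
At the end, for the whole second after the job is handed in: The carton has passed through the gap and lies flat on the table beyond it, at rest, its leading end within 7 mm of the end stop, within 20 mm of the bay's centre line and square to the gate within 0.15 rad (x of carton in the frame of gate between -0.02 and 0.02 m and y of carton in the frame of gate between -0.088 and -0.073 m and angle between the y axis of carton and the y axis of gate, either way round below 0.15 rad and height (world z) of carton below 0.006 m and angle between carton's own z axis and vertical below 0.06 rad and linear speed of carton below 0.01 m/s); the robot touches nothing.
It fails at once if the carton was lifted off the table (height (world z) of carton above 0.012 m).
It fails at once if the carton was tipped (angle between carton's own z axis and vertical above 0.2 rad).
It fails at once if another thing on the table was moved by more than 30 mm (distance of any of tall_carton, tape_roll, jar, screwdriver, label_stack, pen_pot, stapler from where it was at the start of the episode above 0.03 m).
It also fails if it takes over 64 s, if anything falls off the work surface, if the arm or the gripper's body presses on something with over 40 N, if the wrist force passes 120 N, or if a joint passes its speed limit or range.

## Working session

There is one attempt and no reset: what is moved stays moved. The work goes in short steps, Python scripts to look and compute and a shell command to move; the robot and the scene stay as the last step left them, time stands still between calls to the robot, and variables do not carry over. Pictures are saved under pics/ and viewed, and the job is handed in when it is done.

```bash
mkdir -p pics
cat > h.py <<'E'
from rig import bot
import numpy as np, cv2
def save(cam,fn):
    d=bot.get_image(cam); cv2.imwrite('pics/'+fn,d['img'][:,:,::-1]); return d
def ray(d,u,v,z):
    K=np.array(d['intrinsics']);R=np.array(d['R']);t=np.array(d['t'])
    r=R.T@np.linalg.inv(K)@np.array([u,v,1.]); c=-R.T@t
    return c+r*(z-c[2])/r[2]
def proj(d,X):
    p=np.array(d['intrinsics'])@(np.array(d['R'])@np.array(X)+np.array(d['t'])); return p[:2]/p[2]
E
python3 - <<'E'
from h import *
for c in ['top','scene']:
    d=save(c,c+'0.png')
    print(c,-np.array(d['R']).T@np.array(d['t']))
    for n in ['carton','gate','gate_stop']:
        for r in bot.spot_point(n,c)[:3]:
            v,u=r['centre'];print(n,round(r['score'],2),round(u*640),round(v*400),ray(d,u*640,v*400,0).round(3))
o=bot.get_obs();print({k:np.round(v,3) for k,v in o.items()})
E
```

```text
top [0.37427439 0.07260982 1.50534957]
carton 0.94 254 143 [0.693 0.291 0.   ]
carton 0.92 241 254 [0.349 0.317 0.   ]
carton 0.6 290 260 [0.333 0.168 0.   ]
gate 0.75 333 200 [0.52  0.042 0.   ]
gate_stop 0.93 374 202 [ 0.517 -0.086  0.   ]
gate_stop 0.39 480 156 [ 0.668 -0.416  0.   ]
scene [1.13943808 0.71604561 0.64254127]
carton 0.79 427 221 [0.351 0.3   0.   ]
carton 0.75 366 240 [0.524 0.236 0.   ]
carton 0.72 388 196 [0.328 0.155 0.   ]
gate 0.59 313 211 [0.534 0.054 0.   ]
gate_stop 0.31 268 171 [ 0.483 -0.215  0.   ]
{'time_s': np.float64(0.4), 'qpos': array([-1.203,  0.351,  1.652,  0.   ,  1.139, -0.085]), 'joint_vel': array([-0.   , -0.   , -0.002, -0.001, -0.   , -0.   ]), 'effort': array([ 0.0000e+00, -5.0560e+01, -2.9137e+01, -0.0000e+00,  2.0000e-03,
        0.0000e+00]), 'tcp_pos': array([ 0.241, -0.495,  0.304]), 'orientation': array([-3.141, -0.   ,  0.453]), 'wrist_force': array([-0.299,  0.474, -0.682]), 'moment': array([-0.014,  0.029,  0.074]), 'gripper_width': np.float64(0.999)}
```

View pics/top0.png

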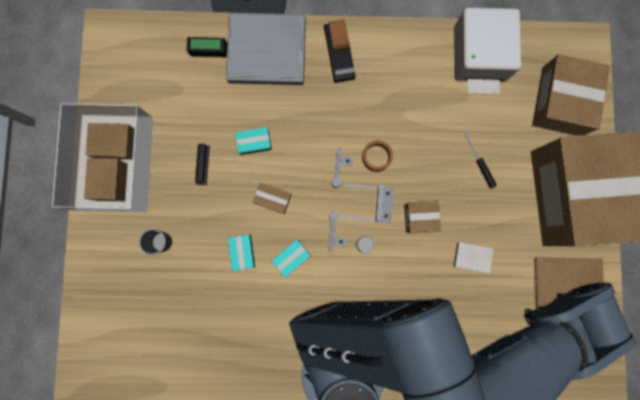

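View pics/scene0.png

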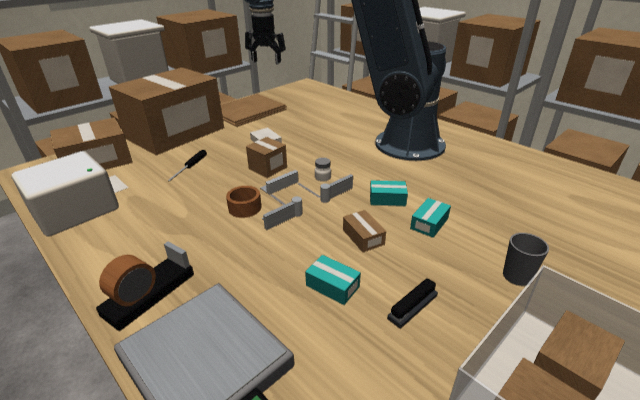

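Run:
```python
import cv2
a=cv2.imread('pics/top0.png')[110:290,210:430]
cv2.imwrite('pics/crop0.png',cv2.resize(a,None,fx=3.6,fy=3.3,interpolation=cv2.INTER_CUBIC)[:600,:800])
```

```text
(no output)
```

View pics/crop0.png

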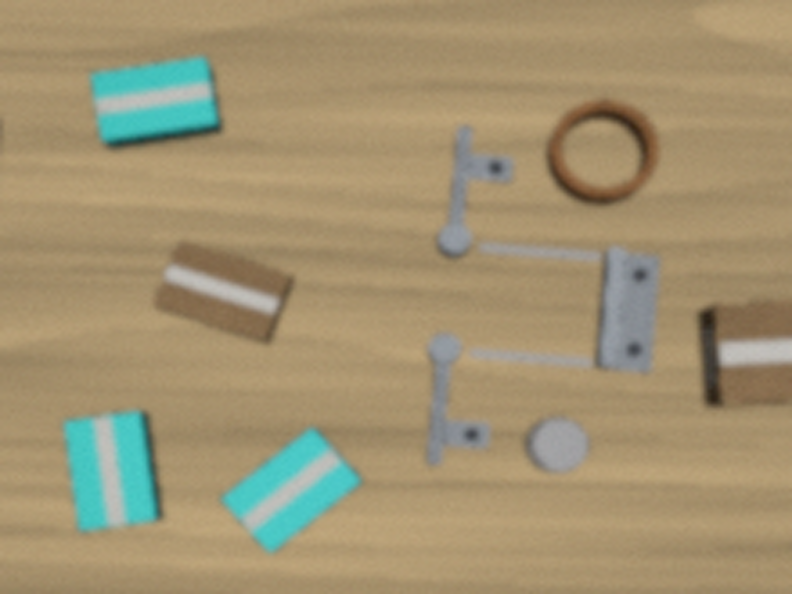

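The top view shows the brown carton at about (272,198). The gate posts are at about (336,183) and (333,215), and the stop is at about (378,203). The turquoise look-alikes are at (253,140), (241,253) and (291,258), clear of the path. Next I'll measure the poses.

```bash
cat >> h.py <<'E'
def gate():
    return G,g
def cartonpose(d,z=0.045):
    im=cv2.cvtColor(np.ascontiguousarray(d['img']),cv2.COLOR_RGB2HSV)
    return im
E
python3 - <<'E'
from h import *
d=bot.get_image('top')
c=lambda u,v:(210+u/3.6-0.36,110+v/3.3-0.35)
P1=ray(d,*c(455,238),.05);P2=ray(d,*c(444,346),.05)
print('posts',P1,P2,np.linalg.norm(P1-P2))
ex=(P1-P2)/np.linalg.norm(P1-P2); m=(P1+P2)/2
print('gate',m,'yaw of x axis',np.arctan2(ex[1],ex[0]))
S1=ray(d,*c(609,250),.04);S2=ray(d,*c(600,367),.04);s=(S1+S2)/2
print('stop near',S1,S2,np.linalg.norm(S1-S2),s,np.linalg.norm((s-m)[:2]), np.arctan2(*( (S1-S2)[[1,0]])), (m-s)[:2])
C=[ray(d,*c(*p),.045) for p in [(180,242),(292,280),(270,342),(156,303)]]
for a in range(4): print(C[a].round(4),np.linalg.norm(C[a]-C[a-3]).round(4))
cc=sum(C)/4; l=(C[0]+C[3]-C[1]-C[2])/2; print('carton',cc,'yaw of y',np.arctan2(l[1],l[0]))
for q,zz in [('screwdriver',0),('tape_roll',0.0),('jar',0.0),('tall_carton',0),('pen_pot',0),('stapler',0)]:
  r=bot.spot_point(q,'top')
  if r: v,u=r[0]['centre']; print(q,r[0]['score'],ray(d,u*640,v*400,zz))
E
```

```text
posts [0.56998111 0.03471843 0.05      ] [0.47143438 0.04194359 0.05      ] 0.09881122897243479
gate [0.52070774 0.03833101 0.05      ] yaw of x axis -0.07318607685858051
stop near [ 0.56316788 -0.09515215  0.04      ] [ 0.45581027 -0.08862294  0.04      ] 0.10755597314733395 [ 0.50948908 -0.09188754  0.04      ] 0.13070092023337224 -0.060742500252301684 [0.01121867 0.13021855]
[0.5618 0.2641 0.045 ] 0.0999
[0.5291 0.1697 0.045 ] 0.0592
[0.4723 0.1862 0.045 ] 0.1013
[0.5056 0.2819 0.045 ] 0.0589
carton [0.51717777 0.22546339 0.045     ] yaw of y 1.236390020107382
tape_roll 0.58 [ 0.65432235 -0.0929604   0.        ]
jar 0.8 [ 0.38284189 -0.06218535  0.        ]
tall_carton 0.89 [ 0.4634223  -0.22020859  0.        ]
pen_pot 0.56 [0.38060163 0.56181839 0.        ]
stapler 0.92 [0.62048025 0.44747124 0.        ]
```

Poses found:
- **Gate:** about (0.521, 0.038), with its x axis at yaw -0.075.
- **Carton:** about (-17, 186) mm in the gate frame, turned -0.26 rad.

I'll first nudge it from its -x side near the leading end, which shifts and rotates it together. Then I'll push it from behind.

```bash
python3 -m creep '[[255,1.5,-1.6,0,-1],[255,3,-3.3,0,-2],[255,4.5,-5,0,-3],[255,6,-6.7,0,-4],[255,7.5,-8.4,0,-5],[255,9,-10.1,0,-6],[255,10.5,-11.7,0,-7],[255,12,-13.4,0,-8],[255,13.5,-15.1,0,-9],[255,15,-16.8,0,-10]]'
cat >> h.py <<'E'
M=np.array([.5207,.0383]);YG=-.075
EX=np.array([np.cos(YG),np.sin(YG)]);EY=np.array([-EX[1],EX[0]])
def g2w(x,y): return M+EX*x+EY*y
def w2g(p): q=np.array(p[:2])-M; return np.array([q@EX,q@EY])
def plan(x,y,z,yaw=np.pi/2+YG):
    o=bot.get_obs();p=np.array(o['tcp_pos']);a=o['orientation'][2]
    D=np.append(g2w(x,y),z)-p
    tx=np.array([np.cos(a),np.sin(a),0]);ty=np.array([np.sin(a),-np.cos(a),0])
    print('t',o['time_s'],'gate',w2g(p).round(4),'z',p[2].round(4),'rpy',np.round(o['orientation'],3),'F',np.round(o['wrist_force'],1),'w',round(float(o['gripper_width']),3))
    print('rows xyz',np.round(np.array([D@tx,D@ty,-D[2]])/.025,2),'turn',round(-(yaw-a)/np.radians(6),2))
E
python3 -c "
from h import *
plan(-.092,.171,.15)"
```

```text
time_s: 2.0
tcp_pos: [0.3943, 0.0491, 0.3042]
orientation: [3.141, -0.0, 1.503]
wrist_force: [1.0, -0.1, -0.6]
gripper_width: 0.001
t 2.0 gate [-0.1268  0.0013] z 0.3042 rpy [ 3.141 -0.     1.503] F [ 1.  -0.1 -0.6] w 0.001
rows xyz [6.78 1.45 6.17] turn 0.07
```

```bash
python3 -m creep '[[255,1.7,0.4,0,0],[255,3.4,0.8,0.5,0],[255,5.1,1.2,1.5,0],[255,6.8,1.45,3,0],[255,6.8,1.45,4.5,0],[255,6.8,1.45,6,0],[255,6.8,1.45,7,0],[255,6.8,1.45,8,0],[255,6.8,1.45,8.5,0],[255,6.8,1.45,8.6,0]]'
python3 - <<'E'
from h import *
plan(-.092,.171,.086)
d=save('scene','s1.png');d=save('top','t1.png')
a=cv2.imread('pics/t1.png')[110:290,210:430]
cv2.imwrite('pics/crop1.png',cv2.resize(a,None,fx=3.6,fy=3.3,interpolation=cv2.INTER_CUBIC)[:600,:800])
E
```

```text
time_s: 3.25
tcp_pos: [0.4423, 0.2142, 0.0886]
orientation: [-3.141, 0.0, 1.5]
wrist_force: [-1.1, -0.4, -0.7]
gripper_width: 0.002
t 3.25 gate [-0.0914  0.1695] z 0.0886 rpy [-3.141  0.     1.5  ] F [-1.1 -0.4 -0.7] w 0.002
rows xyz [ 0.06 -0.02  0.11] turn 0.04
```

View pics/s1.png

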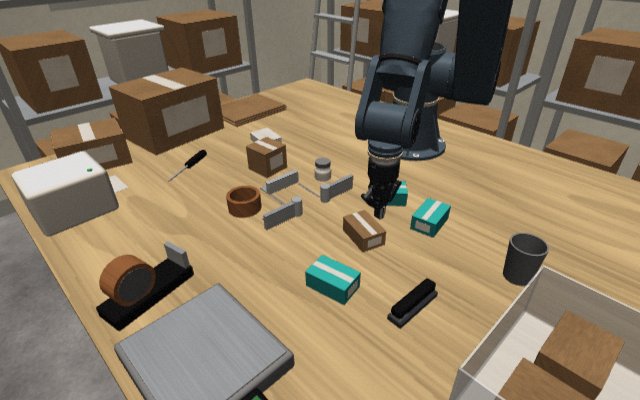

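View pics/crop1.png

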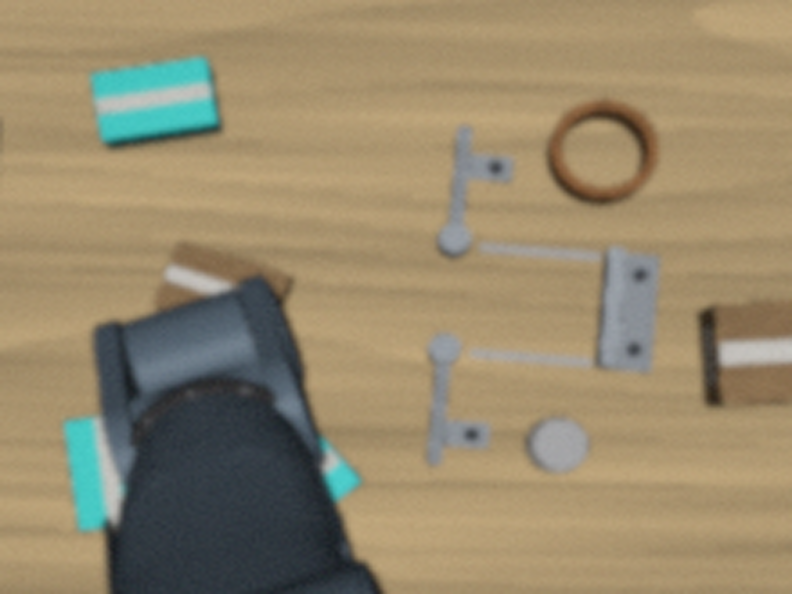

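The gripper at (380,205) in the scene view is down on the carton's robot side, beside its leading end, and the carton is still where it was. Next is a gentle side push, then back off and look.

```bash
python3 -m creep '[[255,0,0.4,0,0],[255,0,0.8,0,0],[255,0,1,0,0],[255,0,1.15,0,0],[255,0,1.3,0,0],[255,0,1.45,0,0],[255,0,1.6,0,0],[255,0,1.6,0,0],[255,0,1,0,0],[255,0,0,-2,0]]'
python3 -m creep '[[255,0,-1,-2,0],[255,-1,-3,-2,0],[255,-2,-5,-2,0],[255,-2,-6,-2,0],[255,-2,-6,-2,0],[255,-2,-6,-2,0],[255,-2,-6,-2,0],[255,-2,-6,-2,0],[255,-2,-6,-2,0],[255,-2,-6,-2,0]]'
cat >> h.py <<'E'
def look(n):
    plan(0,0.3,.2)
    d=save('top','t%s.png'%n); save('scene','s%s.png'%n)
    a=cv2.imread('pics/t%s.png'%n)[110:290,210:430]
    cv2.imwrite('pics/crop%s.png'%n,cv2.resize(a,None,fx=3.6,fy=3.3,interpolation=cv2.INTER_CUBIC)[:600,:800])
def pose(pts,z=.045):
    d=bot.get_image('top')
    C=[ray(d,210+u/3.6-.36,110+v/3.3-.35,z) for u,v in pts]
    l=(C[0]+C[3]-C[1]-C[2])/2; c=sum(C)/4
    print('carton in gate',w2g(c).round(4),'angle',round(np.arctan2(l[1],l[0])-np.pi/2-YG,3),'L',np.linalg.norm(l))
E
python3 -c "
from h import *
look(2)"
```

```text
time_s: 4.6
tcp_pos: [0.44, 0.2137, 0.1369]
orientation: [-3.136, 0.002, 1.5]
wrist_force: [1.0, 1.0, 1.2]
gripper_width: 0.001
time_s: 5.85
tcp_pos: [0.2892, 0.1749, 0.1888]
orientation: [-3.141, 0.0, 1.5]
wrist_force: [-0.4, -0.3, -0.0]
gripper_width: -0.0
t 5.85 gate [-0.2411  0.1189] z 0.1888 rpy [-3.141  0.     1.5  ] F [-0.4 -0.3 -0. ] w -0.0
rows xyz [ 7.2   9.67 -0.45] turn 0.04
```

View pics/crop2.png

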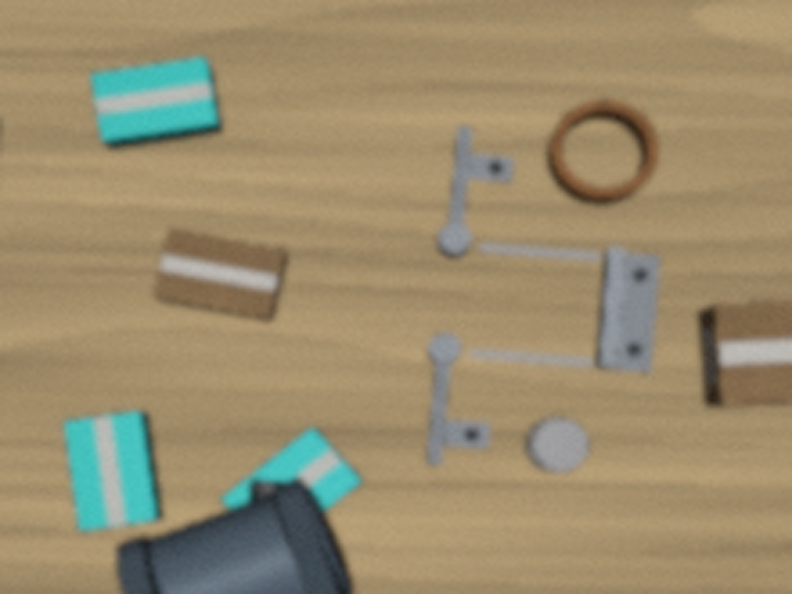

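The carton (crop corners about (170,230), (287,250), (271,320), (157,299)) has turned and shifted as planned.

Run:
```python
from h import *
pose([(170,230),(287,250),(271,320),(157,299)])
d=bot.get_image('top')
f=lambda u,v,z:ray(d,210+u/3.6-.36,110+v/3.3-.35,z)
for n,a,b in [('stripe',(165,264),(277,284))]: 
    q=f(*a,.045)-f(*b,.045); print(n,np.arctan2(q[1],q[0])-np.pi/2-YG)
for a,b in [((482,247),(600,256)),((474,352),(590,363))]:
    A,B=f(*a,0),f(*b,0);q=A-B;print('tape ang rel',np.arctan2(q[1],q[0])-np.pi/2-YG,w2g(A),w2g(B))
print('stop',w2g(f(607,305,.04)),'posts',w2g(f(455,238,.05)),w2g(f(444,346,.05)))
```

```text
carton in gate [-0.0024  0.1907] angle -0.095 L 0.09807729684123617
stripe -0.09611242854360409
tape ang rel 0.013918828590451057 [ 0.04998186 -0.02465547] [ 0.05140386 -0.12681311]
tape ang rel -0.0065586441164633 [-0.04909753 -0.0269524 ] [-0.0497524  -0.12679948]
stop [ 0.00174974 -0.13248013] posts [0.04941093 0.00012112] [-4.94001337e-02 -5.81145847e-05]
```

```bash
python3 -m creep '[[170,1.2,1.5,0,0],[170,2.4,3,0,0],[170,3.6,4.6,0,0],[170,4.8,6.2,0,0],[170,6,7.8,0,0],[170,6.7,9.6,0,0],[170,6.7,9.65,1.4,0],[170,6.7,9.65,2.8,0],[170,6.7,9.65,3.8,0],[170,6.7,9.65,4.2,0]]'
python3 -c "
from h import *
plan(0,.27,.085);save('scene','s3.png')
i=cv2.imread('pics/s3.png')[130:330,240:500];cv2.imwrite('pics/s3c.png',cv2.resize(i,None,fx=3,fy=3,interpolation=cv2.INTER_CUBIC))"
```

```text
time_s: 7.3
tcp_pos: [0.541, 0.3247, 0.0823]
orientation: [-3.14, 0.001, 1.5]
wrist_force: [-0.2, 0.1, 0.4]
gripper_width: 0.336
t 7.3 gate [-0.0012  0.2871] z 0.0823 rpy [-3.14e+00  1.00e-03  1.50e+00] F [-0.2  0.1  0.4] w 0.336
rows xyz [-0.68  0.04 -0.11] turn 0.04
```

View pics/s3c.png

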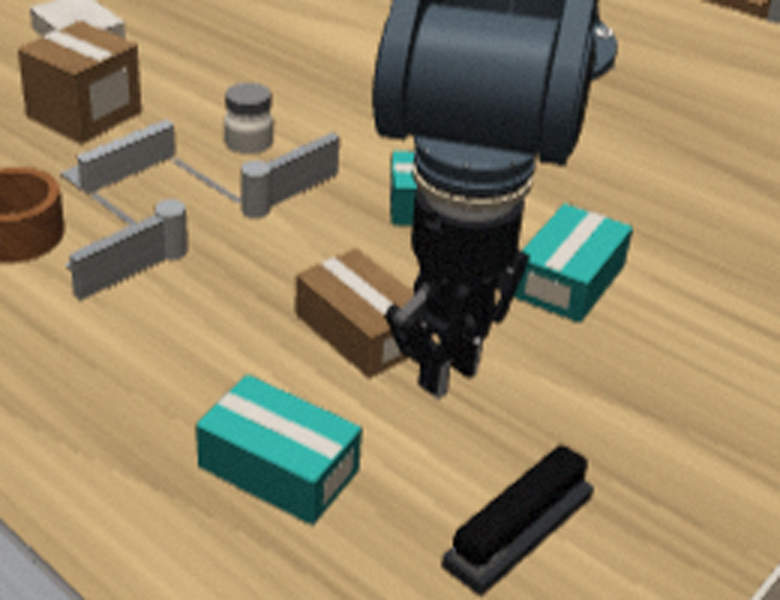

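The two spread fingers at (440,360) in the crop stand behind the carton's trailing end, clear of it. Now the first part of the push.

```bash
python3 -m creep '[[170,-0.6,0,0,0],[170,-1.2,0,0,0],[170,-1.7,0,0,0],[170,-2.1,0,0,0],[170,-2.5,0,0,0],[170,-2.9,0,0,0],[170,-3.3,0,0,0],[170,-3.6,0,0,0],[170,-3.8,0,0,0],[170,-3.9,0,0,0]]'
python3 -c "
from h import *
look(4)
i=cv2.imread('pics/s4.png')[130:330,240:500];cv2.imwrite('pics/s4c.png',cv2.resize(i,None,fx=3,fy=3,interpolation=cv2.INTER_CUBIC))"
```

```text
time_s: 8.6
tcp_pos: [0.5347, 0.2275, 0.0838]
orientation: [-3.141, 0.0, 1.5]
wrist_force: [0.5, 3.2, 2.7]
gripper_width: 0.334
t 8.6 gate [-0.0003  0.1897] z 0.0838 rpy [-3.141  0.     1.5  ] F [0.5 3.2 2.7] w 0.334
rows xyz [ 4.41  0.03 -4.65] turn 0.04
```

View pics/crop4.png

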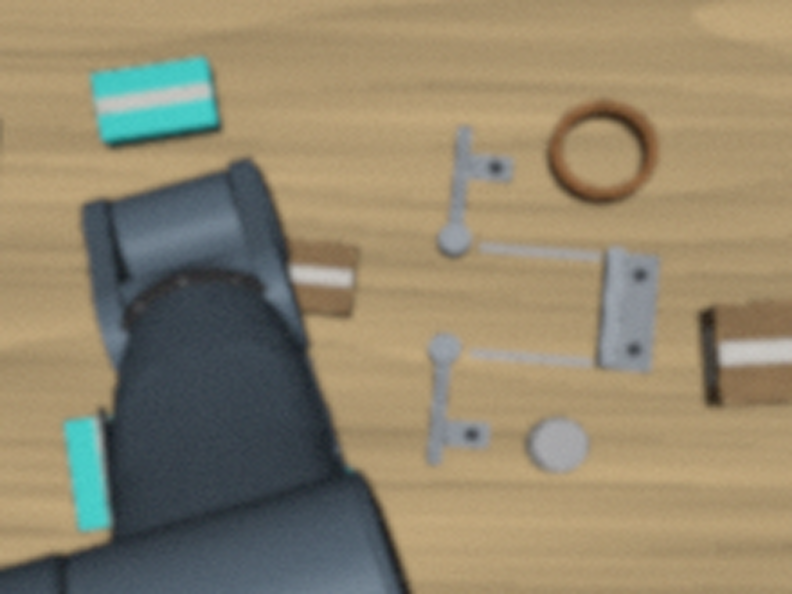

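View pics/s4c.png

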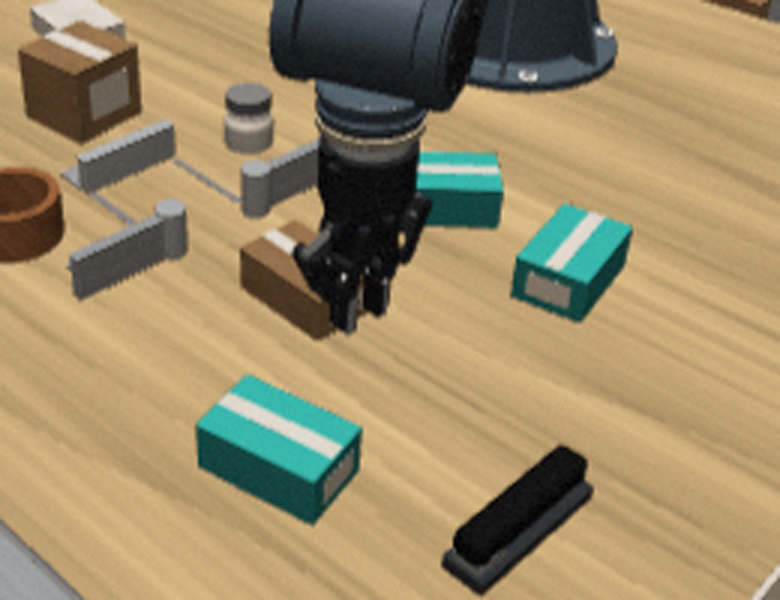

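```bash
cat >> h.py <<'E'
def fr(a,b,s1,s2,z=.045):
    d=bot.get_image('top')
    f=lambda p:ray(d,210+p[0]/3.6-.36,110+p[1]/3.3-.35,z)
    A,B=f(a),f(b);print('front corners',w2g(A),w2g(B),'stripe',w2g(f(s1)),w2g(f(s2)))
E
python3 -c "
from h import *
fr((358,246),(351,317),(290,275),(353,278))
i=cv2.imread('pics/t4.png')[165:225,275:355];cv2.imwrite('pics/z.png',cv2.resize(i,None,fx=10,fy=10,interpolation=cv2.INTER_CUBIC))"
```

```text
front corners [0.03485851 0.08005348] [-0.03030785  0.07933751] stripe [0.0028886  0.13376724] [0.00525632 0.08126013]
```

View pics/z.png

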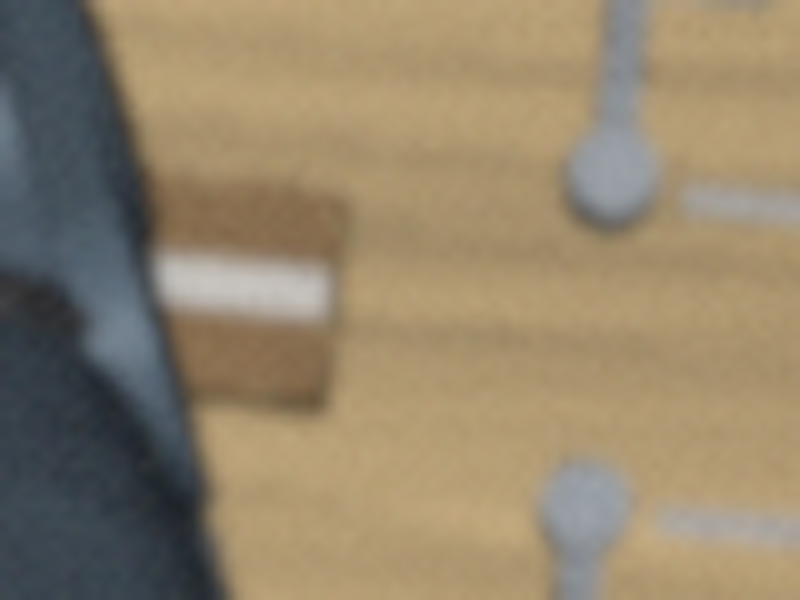

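The leading end is close to the centre line, but the gap clearance is only ±4 mm, so I'll check the gate pose with a projected overlay before threading it.

```bash
cat > ov.py <<'E'
from h import *
def ov(src,fn,M_,YG_,cart=None,x0=265,y0=160,w=130,h=80,k=6):
    d=bot.get_image('top'); im=cv2.imread(src)[y0:y0+h,x0:x0+w]; im=cv2.resize(im,None,fx=k,fy=k,interpolation=cv2.INTER_CUBIC)
    ex=np.array([np.cos(YG_),np.sin(YG_)]);ey=np.array([-ex[1],ex[0]])
    def P(x,y,z):
        q=proj(d,np.append(np.array(M_)+ex*x+ey*y,z)); return ((q+.5-[x0,y0])*k-.5)
    def poly(pts,col): cv2.polylines(im,[np.round(np.array(pts)).astype(int)],True,col,1)
    for s in (-1,1):
        poly([P(s*.0505+.014*np.cos(t),.014*np.sin(t),.05) for t in np.linspace(0,6.28,40)],(0,0,255))
        poly([P(s*.065,.006,.046),P(s*.155,.006,.046),P(s*.155,-.006,.046),P(s*.065,-.006,.046)],(0,0,255))
    poly([P(-.055,-.13,.04),P(.055,-.13,.04),P(.055,-.144,.04),P(-.055,-.144,.04)],(255,0,0))
    if cart is not None:
        cx,cy,a=cart;c,s=np.cos(a),np.sin(a)
        for z,col in ((.045,(0,255,0)),):
            poly([P(cx+c*u-s*v,cy+s*u+c*v,z) for u,v in ((.0325,.05),(.0325,-.05),(-.0325,-.05),(-.0325,.05))],col)
    cv2.imwrite(fn,im)
E
python3 -c "
from ov import *
ov('pics/t4.png','pics/ov4.png',[.5197,.0383],-.078,(.003,.129,-.03))"
```

```text
(no output)
```

View pics/ov4.png

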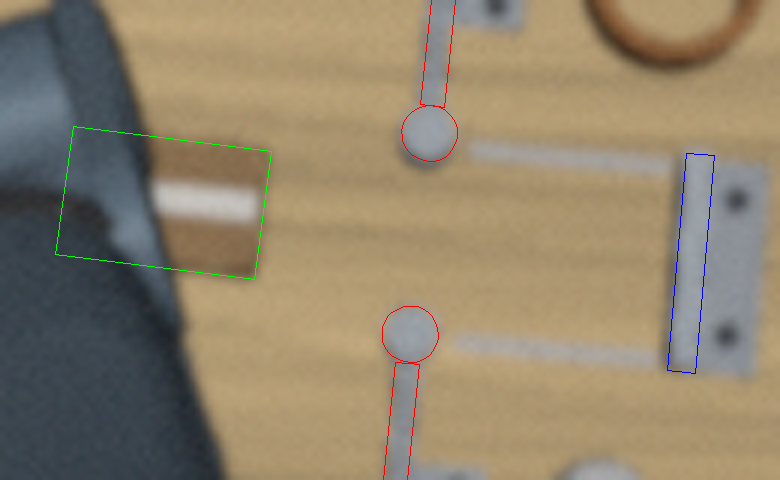

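The overlay matches the posts, fences and stop with the gate at (0.5197, 0.0383) and yaw -0.078. The carton sits about +3 mm in x with a small negative angle. I'll continue with a slight drift to -x.

```bash
sed -i 's/^M=.*/M=np.array([.5197,.0383]);YG=-.078/' h.py; python3 -m creep '[[170,-0.2,0,0,0],[170,-0.5,-0.02,0,0],[170,-0.8,-0.04,0,0],[170,-1.1,-0.06,0,0],[170,-1.4,-0.08,0,0],[170,-1.7,-0.1,0,0],[170,-2,-0.12,0,0],[170,-2.2,-0.13,0,0],[170,-2.3,-0.14,0,0],[170,-2.3,-0.14,0,0]]'
python3 -c "
from ov import *
look(5)
ov('pics/t5.png','pics/ov5.png',M,YG,(.003,.069,-.02))"
```

```text
time_s: 10.05
tcp_pos: [0.5272, 0.1704, 0.084]
orientation: [-3.142, 0.0, 1.5]
wrist_force: [-0.4, -0.5, 0.0]
gripper_width: 0.336
t 10.05 gate [-0.0029  0.1323] z 0.084 rpy [-3.142  0.     1.5  ] F [-0.4 -0.5  0. ] w 0.336
rows xyz [ 6.71  0.16 -4.64] turn 0.07
```

View pics/ov5.png

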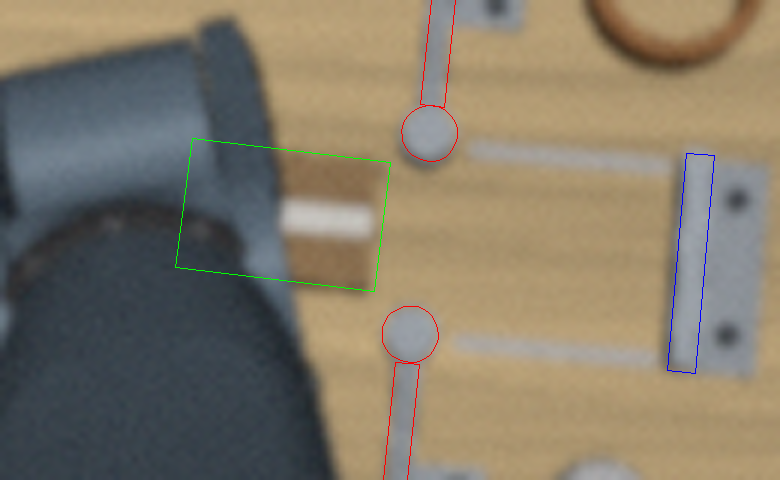

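The leading end sits just before the posts, about +2 to +3 mm in x, with about 2 mm clearance on the tighter side. I'll keep pushing with a little more -x drift.

```bash
python3 -m creep '[[170,-0.2,-0.03,0,0],[170,-0.5,-0.06,0,0],[170,-0.8,-0.09,0,0],[170,-1.1,-0.11,0,0],[170,-1.4,-0.12,0,0],[170,-1.7,-0.12,0,0],[170,-2,-0.12,0,0],[170,-2.3,-0.12,0,0],[170,-2.5,-0.12,0,0],[170,-2.6,-0.12,0,0]]'
python3 -c "
from ov import *
look(6)
ov('pics/t6.png','pics/ov6.png',M,YG,(.0,.006,-.01))"
```

```text
time_s: 11.45
tcp_pos: [0.5196, 0.1057, 0.0839]
orientation: [3.141, -0.0, 1.5]
wrist_force: [-0.1, 2.4, 1.8]
gripper_width: 0.332
t 11.45 gate [-0.0053  0.0672] z 0.0839 rpy [ 3.141 -0.     1.5  ] F [-0.1  2.4  1.8] w 0.332
rows xyz [ 9.31  0.28 -4.64] turn 0.07
```

View pics/ov6.png

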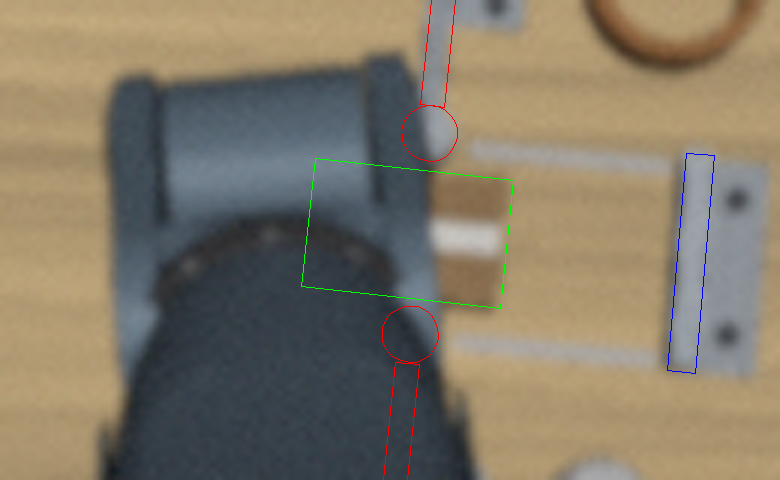

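It is entering the gap cleanly and is centred. I'll back the fingers off a little and recentre them for clearance to the posts, then push on.

```bash
python3 -m creep '[[170,0.3,0,0,0],[170,0.3,0.2,0,0],[170,0.1,0.2,0,0],[170,-0.2,0.2,0,0],[170,-0.6,0.2,0,0],[170,-1,0.2,0,0],[170,-1.4,0.2,0,0],[170,-1.8,0.2,0,0],[170,-2.1,0.2,0,0],[170,-2.3,0.2,0,0]]'
python3 -c "
from ov import *
look(7)
ov('pics/t7.png','pics/ov7.png',M,YG,(.0,-.053,0))
i=cv2.imread('pics/s7.png')[130:290,220:420];cv2.imwrite('pics/s7c.png',cv2.resize(i,None,fx=3.5,fy=3.5,interpolation=cv2.INTER_CUBIC))"
```

```text
time_s: 12.85
tcp_pos: [0.5205, 0.0477, 0.0839]
orientation: [-3.142, 0.0, 1.5]
wrist_force: [-0.4, 1.9, -1.2]
gripper_width: 0.332
t 12.85 gate [0.     0.0095] z 0.0839 rpy [-3.142  0.     1.5  ] F [-0.4  1.9 -1.2] w 0.332
rows xyz [11.62  0.08 -4.64] turn 0.07
```

View pics/ov7.png

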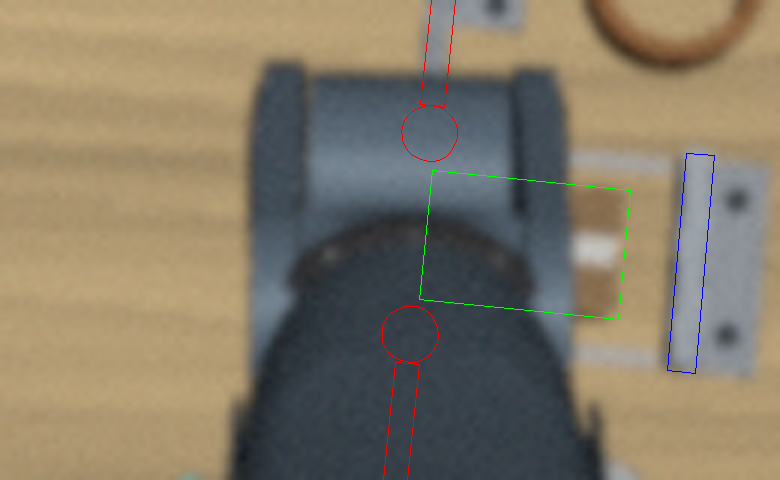

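View pics/s7c.png

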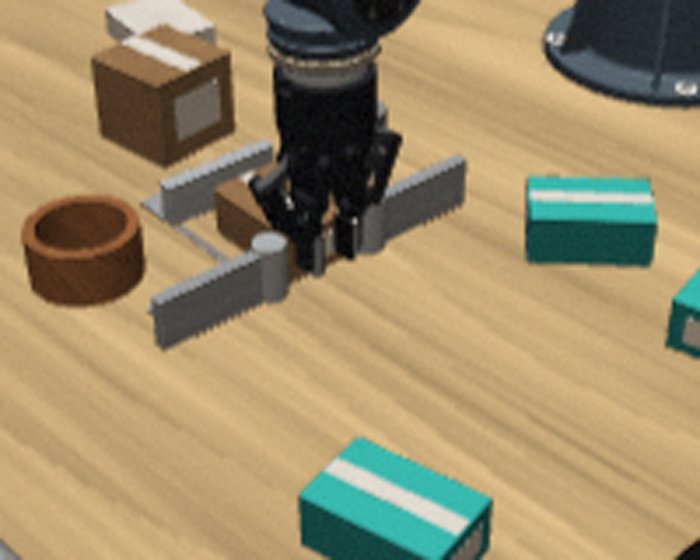

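```bash
python3 -m creep '[[170,-0.15,0,0,0],[170,-0.3,0,0,0],[170,-0.45,0,0,0],[170,-0.6,0,0,0],[170,-0.7,0,0,0],[170,-0.8,0,0,0],[170,-0.9,0,0,0],[170,-0.95,0,0,0],[170,-1,0,0,0],[170,-1.05,0,0,0]]'
python3 -c "
from ov import *
look(8)
ov('pics/t8.png','pics/ov8.png',M,YG,(.0,-.078,0))
i=cv2.imread('pics/s8.png')[130:290,220:420];cv2.imwrite('pics/s8c.png',cv2.resize(i,None,fx=3.5,fy=3.5,interpolation=cv2.INTER_CUBIC))"
```

```text
time_s: 14.25
tcp_pos: [0.5187, 0.0221, 0.084]
orientation: [3.141, -0.0, 1.5]
wrist_force: [-0.1, 4.8, 3.6]
gripper_width: 0.335
t 14.25 gate [ 0.0003 -0.0163] z 0.084 rpy [ 3.141 -0.     1.5  ] F [-0.1  4.8  3.6] w 0.335
rows xyz [12.65  0.08 -4.64] turn 0.07
```

View pics/ov8.png

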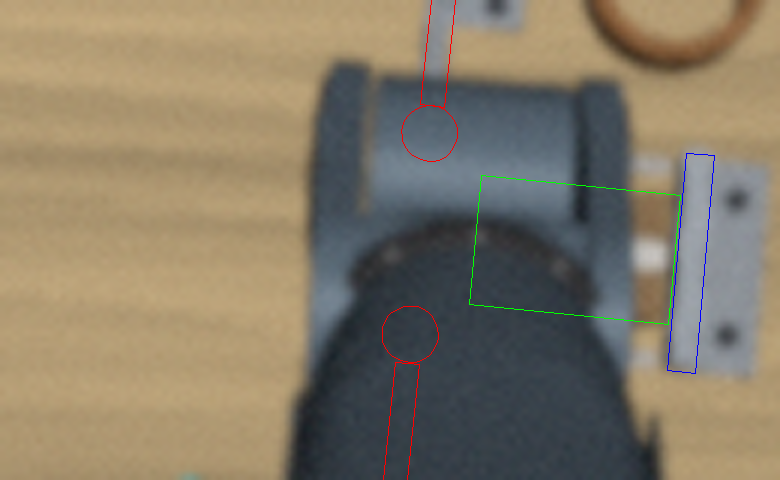

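View pics/s8c.png

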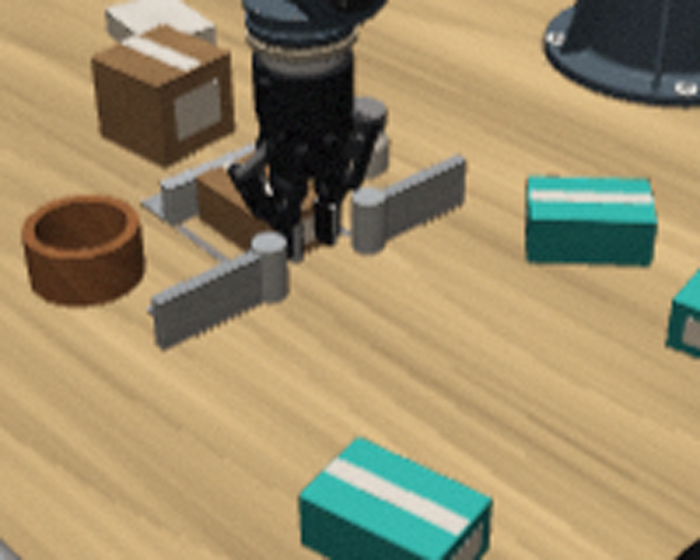

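The carton is almost against the stop. I'll creep on a few millimetres and watch the force.

```bash
python3 -m creep '[[170,-0.02,0,0,0],[170,-0.04,0,0,0],[170,-0.06,0,0,0],[170,-0.07,0,0,0],[170,-0.08,0,0,0],[170,-0.09,0,0,0],[170,-0.1,0,0,0],[170,-0.1,0,0,0],[170,-0.1,0,0,0],[170,-0.1,0,0,0]]'
```

```text
time_s: 15.65
tcp_pos: [0.5184, 0.0195, 0.0839]
orientation: [-3.141, 0.0, 1.5]
wrist_force: [-1.0, 2.1, 2.1]
gripper_width: 0.332
```

```bash
python3 -m creep '[[170,-0.02,0,0,0],[170,-0.03,0,0,0],[170,-0.04,0,0,0],[170,-0.05,0,0,0],[170,-0.06,0,0,0],[170,-0.07,0,0,0],[170,-0.08,0,0,0],[170,-0.08,0,0,0],[170,-0.08,0,0,0],[170,-0.08,0,0,0]]'
```

```text
time_s: 16.9
tcp_pos: [0.5183, 0.0175, 0.0839]
orientation: [-3.142, 0.0, 1.5]
wrist_force: [0.5, 1.7, -0.1]
gripper_width: 0.335
```

```bash
python3 -m creep '[[170,-0.02,0,0,0],[170,-0.03,0,0,0],[170,-0.04,0,0,0],[170,-0.05,0,0,0],[170,-0.06,0,0,0],[170,-0.07,0,0,0],[170,-0.08,0,0,0],[170,-0.08,0,0,0],[170,-0.08,0,0,0],[170,-0.08,0,0,0]]'
```

```text
time_s: 18.15
tcp_pos: [0.518, 0.0172, 0.0839]
orientation: [-3.141, -0.002, 1.5]
wrist_force: [-0.7, 19.3, 1.2]
gripper_width: 0.331
```

19 N and no further motion, so the carton is against the stop. I'll draw back, lift and look.

```bash
python3 -m creep '[[170,0.05,0,0,0],[170,0.1,0,0,0],[170,0.3,0,0,0],[170,0.7,0,0,0],[170,1,0,-0.5,0],[170,1.2,0,-2,0],[170,1.2,0,-4,0],[170,1.2,0,-6,0],[170,2.5,0,-7,0],[170,4.5,0,-7,0]]'
python3 -m creep '[[170,2,0,0,0],[170,4,0,0,0],[170,6,-1,0,0],[170,8,-2,0,0],[170,8,-3,0,0],[170,8,-3,0,0],[170,8,-3,0,0],[170,8,-3,0,0],[170,8,-3,0,0],[170,8,-3,0,0]]'
python3 -c "
from ov import *
look(9)
ov('pics/t9.png','pics/ov9.png',M,YG,(.0,-.080,0))
i=cv2.imread('pics/s9.png')[130:290,220:420];cv2.imwrite('pics/s9c.png',cv2.resize(i,None,fx=3.5,fy=3.5,interpolation=cv2.INTER_CUBIC))"
```

```text
time_s: 19.4
tcp_pos: [0.5269, 0.1286, 0.2623]
orientation: [3.137, -0.001, 1.498]
wrist_force: [1.2, -0.2, -0.0]
gripper_width: 0.332
time_s: 20.65
tcp_pos: [0.4657, 0.3324, 0.2588]
orientation: [-3.142, -0.0, 1.499]
wrist_force: [0.2, -0.7, -0.1]
gripper_width: 0.333
t 20.65 gate [-0.0767  0.289 ] z 0.2588 rpy [-3.142 -0.     1.499] F [ 0.2 -0.7 -0.1] w 0.333
rows xyz [0.42 3.07 2.35] turn 0.06
```

View pics/ov9.png

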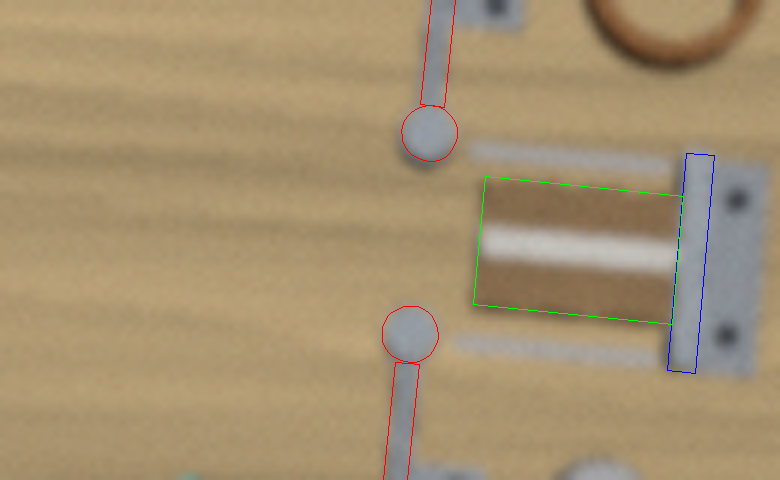

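View pics/s9c.png

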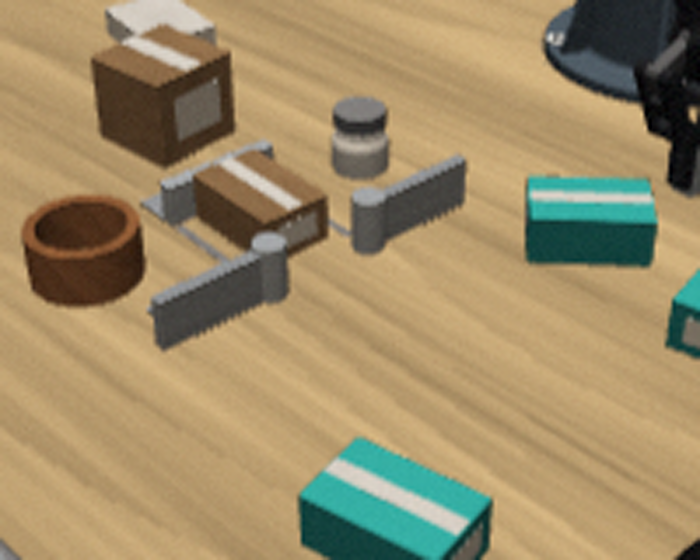

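The carton matches the predicted outline at (0, -80 mm, 0 rad). It lies flat and square against the stop, and the arm is clear.

```bash
python3 -c "
from rig import bot
print(bot.job_done())"
```

```text
the job is handed in; nothing more can be done
None
```

The carton now lies flat and square against the end stop, and I handed the job in at about 21 s of the 64 s allowed. It reports no verdict.

**What I did:** I nudged the carton from its side near the leading end, which shifted it about 15 mm and turned it about 0.16 rad. I then pushed it from behind with two part-open fingers, through the gap and on to the stop. The push ended with 19 N at the wrist and no further motion, after which I drew back and lifted clear.

**Last checks:**
- **Carton:** the overlay on the top view puts it at about x = 0 and y = -80 mm in the gate frame, at an angle of about 0. The leading end is flush with the stop to within about 1–2 mm, the limit of the calibration.
- **Other things:** in the pictures, the jar, tape roll, tall carton and turquoise look-alikes near the path look unmoved. I did not re-measure the bystanders farther off.
- **Robot:** the gripper touches nothing, and the wrist force is under 1 N.

**What disagreed:** my first gate estimate was about 1 mm off. I corrected it with the overlay before the carton entered the gap.

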